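# Load the shafts into their V-block stands for the runout check

## Task

Lay each of the three shafts with coloured end caps into the V-block stand whose base has the same colour, down in both Vs and centred lengthwise, so that the caps hang free of the V plates at both ends. Leave the black-capped shafts and the dial gauge lying where they are.

Things in the scene. Friction and masses are not known exactly. Their poses are not given: they have to be found in the camera images.
- shaft_red: Loose steel shaft, 14 mm diameter, 130 mm long overall, about 156 g, with a red hexagonal cap on each end (12 mm long, 20 mm across flats). Lies on flats of its caps, centre line 10 mm above the bench. Origin at its middle on the centre line; x along the shaft (y, z turn with its roll). Grip the bare steel at the middle.
- shaft_blue: Loose steel shaft, 14 mm diameter, 150 mm long overall, about 180 g, with a blue hexagonal cap on each end (12 mm long, 20 mm across flats). Lies on flats of its caps, centre line 10 mm above the bench. Origin at its middle on the centre line; x along the shaft (y, z turn with its roll). Grip the bare steel at the middle.
- shaft_green: Loose steel shaft, 14 mm diameter, 170 mm long overall, about 204 g, with a green hexagonal cap on each end (12 mm long, 20 mm across flats). Lies on flats of its caps, centre line 10 mm above the bench. Origin at its middle on the centre line; x along the shaft (y, z turn with its roll). Grip the bare steel at the middle.
- stand_red: Fixed stand: red base 102 x 44 x 10 mm with two dark steel V plates, 12 mm thick, centred at x = +-37 mm (62 mm free between). Origin: centre of underside, on the bench; x along the groove, z up. V flanks 45 deg, 32 mm wide at the open top, 42 mm above the bench. A seated shaft's centre line lies along x, 36 mm above the bench; when centred, caps clear the Vs by 10 mm.
- stand_blue: Fixed stand: blue base 122 x 44 x 10 mm with two dark steel V plates, 12 mm thick, centred at x = +-47 mm (82 mm free between). Origin: centre of underside, on the bench; x along the groove, z up. V flanks 45 deg, 32 mm wide at the open top, 42 mm above the bench. A seated shaft's centre line lies along x, 36 mm above the bench; when centred, caps clear the Vs by 10 mm.
- stand_green: Fixed stand: green base 142 x 44 x 10 mm with two dark steel V plates, 12 mm thick, centred at x = +-57 mm (102 mm free between). Origin: centre of underside, on the bench; x along the groove, z up. V flanks 45 deg, 32 mm wide at the open top, 42 mm above the bench. A seated shaft's centre line lies along x, 36 mm above the bench; when centred, caps clear the Vs by 10 mm.
- shaft_black_a: Loose steel shaft like the others, 14 mm in diameter, 130 mm long, but with black hexagonal end caps (20 mm across flats): not yet due for checking, to be left lying. Centre line 10 mm above the bench. Origin at its middle, x axis along it.
- shaft_black_b: Loose steel shaft like the others, 14 mm in diameter, 160 mm long, but with black hexagonal end caps (20 mm across flats): not yet due for checking, to be left lying. Centre line 10 mm above the bench. Origin at its middle, x axis along it.
- dial_gauge: Loose dial indicator lying face up on the bench: black round case 44 mm across and 15 mm high with a yellow face and a steel stem that reaches 59 mm from the case centre; to be left lying. Origin at the centre of the case's underside; x axis towards the stem tip.
Mind the look-alikes: they are no part of the job. What is shaped like the shaft_green but brown is not meant.

How it is judged:
By the outcome, as a careful person would: the job done as asked, in the order asked, and still so for the second after the job is handed in, with the robot touching nothing.
It also fails if it takes over 88 s, if anything falls off the work surface, if the arm or the gripper's body presses on something with over 40 N, if the wrist force passes 120 N, or if a joint passes its speed limit or range.

## Robot

A 6-joint arm with a two-finger parallel gripper is mounted at the origin on the work surface. World frame = base frame: x ahead of the robot, y to its left, z up, the work surface at z = 0. Lengths are in mm, angles in rad, forces in N, time in s.
With the tool pointing down it reaches from about 350 to 775 mm from the base axis. Payload 7.3 kg.
Tool frame: the origin (TCP) lies at the very end of the fingers, on their centre line; the grasp point (between the pads) lies 19 mm behind it; z points along the fingers, y is the line along which they close (so a half turn about z gives the same grasp; the last joint's range is limited). The gripper opens to 92 mm and grips with 3 to 60 N. Pads are 19 mm wide; open, the fingers measure 130 mm over their backs; the gripper's body (75 mm by 190 mm) begins 47 mm behind the grasp point.
Start: joints at [-0.146, 0.342, 1.524, -0, 1.275, -0.146], TCP at [525.019, 0.019, 226.741] pointing down, gripper open.
Joint ranges: [-2.53, 2.53], [-0.77, 2.02], [0.04, 2.7], [-1, 4.14], [0.28, 2.66], [-3.11, 3.11]. Speed limits (rad/s): [2.57, 2.57, 3.14, 3.14, 3.14, 3.14].

## Interface

Orientations are given as [roll, pitch, yaw] about the fixed x, y, z axes, in that order (R = Rz(yaw) Ry(pitch) Rx(roll)).
In Python, from plant import bot gives the robot as it stands.
- The arm moves only by the tool jog_arm, never from a script. Its argument "targets" is a list of rows, each an object with "xyz": the shift along the tool's x, y, z as a fraction of full scale, a list of three; "spin": the turn about the tool's z as a fraction of full scale. In form: [{"xyz": [x, y, z], "spin": spin}, ...]. A call has exactly 10 rows; each row shifts and turns the commanded pose from where the row before left it, along the tool's axes as they then stand; what a row does not reach is not made up. Full scale, the value 1, is 80 mm for a shift and 0.1 rad for a turn. A row lasts 1/8 s, in which the tool goes at most 62.5 mm and 10.7 degrees, less where a joint would pass 70% of its speed; a pose out of reach is approached as far as the arm can. A call with a number of a shift or a turn outside -1 to 1 is refused whole. A call with a gripper value outside its range is refused whole. "gripper" is the opening in per cent of the stroke, from 0 (shut) to 100 (fully open), set as the call begins (left out, the last holds). The fingers move at their own pace and stop on an object; the grip force is fixed at half the most. Time passes only in rows, so rows that do not move let the fingers close, or fill a call up. It gives the time, the measured TCP pose, the force, the opening and the grip force at its end, in the units of the state.
- bot.get_obs(): the state, without advancing time (a new reading comes with each control period).
- bot.capture(name): name is "scene" or "side" or "wrist"; returns the picture (384x512x3 uint8, blue, green, red); there is no depth.
- bot.get_calibration(name): a dict with "vfov" (degrees; the focal length in pixels is half the picture's height over the tangent of half this angle, whatever the lens; pixels are square), "cx", "cy" (the principal point, pixels), "k1" (the pictures are not rectified: a ray, as slopes to the right and down, at radius r is drawn at 1 + k1 r^2 times it, then the intrinsics apply), "eye" and "rotation" of the camera in the world. Camera axes: x right, y down, z forward; pixel columns grow to the right and rows downward; lengths in mm; the calibration is good to about 2 mm. A picture is of the moment at which its call begins: read the wrist's pose just before it. get_calibration takes no time and is no camera call; for the wrist camera it gives the pose at the moment of the call.
- bot.close_job(): hands the job in; it is judged then, once.
The state is a dict: "time": time; "joint_positions": joint angles; "dq": joint speeds; "tau": joint torques, N m; "tool_pos": TCP position; "tcp_rot": TCP orientation; "contact_force": force on the tool from outside, world axes, zero at the start; "moment": the same for the moment, N m; "grip_width": finger opening in mm; "finger_force": force on a finger pad.
Only numpy, scipy, OpenCV 4.12 (cv2) and the standard library are available. Lean on these libraries where they do the work, as an engineer would, in place of code of your own. Each camera call takes 0.05 s, during which the arm holds its last target. There are 200 camera calls.

## Working session

There is one attempt and no reset: what is moved stays moved. The work goes in short steps, Python scripts to look and compute and a tool call to move; the robot and the scene stay as the last step left them, time stands still between calls to the robot, and variables do not carry over. Pictures are saved under pics/ and viewed, at most 14 in all, crops included, and the job is handed in when it is done.

Besides the shell and the picture viewer there is one more tool, called after ">>>" as name([rows], argument=value, ...), one row to a line, values as JSON. jog_arm: Moves the arm, as the interface text tells. Shift numbers are shares of 80 mm and turn numbers shares of 0.1 rad, none past 1 either way. Its arguments: {"type":"object","properties":{"targets":{"type":"array","items":{"type":"object","properties":{"xyz":{"type":"array","items":{"type":"number"}},"spin":{"type":"number"}}}},"gripper":{"type":"number"}},"required":["targets"]}

```bash
mkdir -p pics; cat > h.py <<'E'
import numpy as np, cv2
from plant import bot
def cal(n):
    c=bot.get_calibration(n); f=192/np.tan(np.radians(c['vfov'])/2)
    return c,np.array([[f,0,c['cx']],[0,f,c['cy']],[0,0,1]]),np.array([c['k1'],0,0,0,0.])
def world(c,K,D,px,z):
    p=cv2.undistortPoints(np.array(px,float).reshape(-1,1,2),K,D)[:,0]
    d=np.c_[p,np.ones(len(p))]@np.array(c['rotation']).T; e=np.array(c['eye'])
    z=np.broadcast_to(z,len(p))
    return e+d*((z-e[2])/d[:,2])[:,None]
def rect(n,img,c,K,D,x0,x1,y0,y1,s,z):
    # top-down map: columns = -y, rows = -x (x up), s px/mm
    W=int((y1-y0)*s);H=int((x1-x0)*s)
    u,v=np.meshgrid(np.arange(W),np.arange(H))
    P=np.stack([x1-v/s,y1-u/s,np.full(u.shape,float(z))],-1).reshape(-1,3)
    R=np.array(c['rotation']);q=(P-np.array(c['eye']))@R
    a=q[:,:2]/q[:,2:]; a=a*(1+D[0]*(a**2).sum(1))[:,None]
    m=(a*K[0,0]+K[:2,2]).astype(np.float32).reshape(H,W,2)
    return cv2.remap(img,m[...,0],m[...,1],cv2.INTER_LINEAR)
E
python3 - <<'E'
from h import *
o=bot.get_obs();print(o['time'],o['tool_pos'],o['tcp_rot'])
for n in('scene','side','wrist'):
    c=bot.get_calibration(n);print(n,c)
    i=bot.capture(n);cv2.imwrite(f'pics/{n}0.png',i)
a=cv2.imread('pics/scene0.png');cv2.imwrite('pics/scene0b.png',cv2.resize(a,(800,600),interpolation=cv2.INTER_CUBIC))
a=cv2.imread('pics/side0.png');cv2.imwrite('pics/side0b.png',cv2.resize(a,(800,600),interpolation=cv2.INTER_CUBIC))
E
```

```text
0.0 [5.24594273e+02 9.28498119e-02 2.26043634e+02] [-3.14006962e+00 -2.27236755e-04  1.57078589e+00]
scene {'vfov': 49.834945747561434, 'cx': 261.350601328397, 'cy': 197.1045820665143, 'k1': -0.11914668981568881, 'eye': array([1074.5158763 ,  640.06457989,  795.1757663 ]), 'rotation': array([-2.27678333,  0.01090573,  2.31600222])}
side {'vfov': 50.566041241055004, 'cx': 247.12152736142286, 'cy': 193.6423700406329, 'k1': -0.025780681972590664, 'eye': array([  81.46455648, -601.69520704,  628.2930427 ]), 'rotation': array([-2.23156765, -0.02184682, -0.51436453])}
wrist {'vfov': 68.30569180477936, 'cx': 259.98184835087136, 'cy': 190.69422868399283, 'k1': -0.011907597469148002, 'eye': array([526.40246253,  65.11040932, 384.14185502]), 'rotation': array([2.89409261e+00, 2.96912475e-03, 2.72778958e-04])}
```

View pics/scene0b.png

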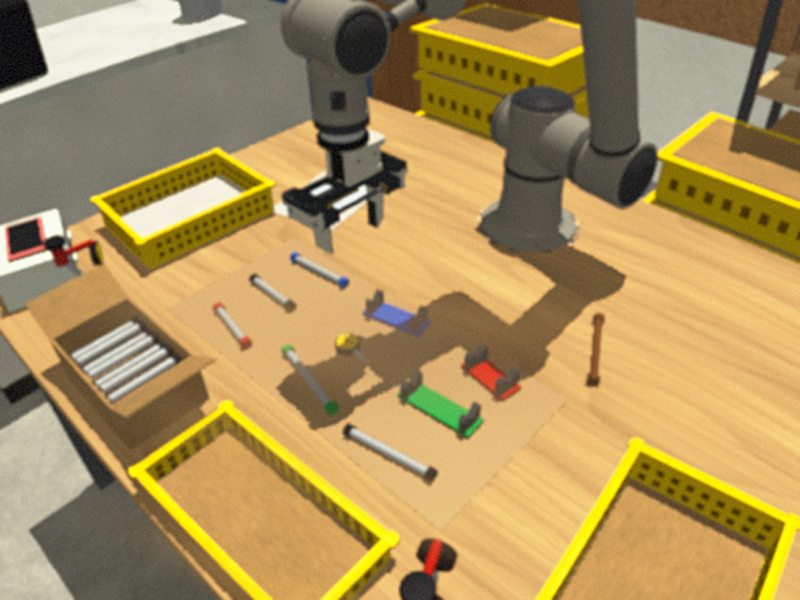

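The scene view shows the stands: blue (395,318), red (490,375) and green (440,408). The shafts are red (232,325), blue (320,270) and green (310,380). The black-capped ones are at (270,290) and (390,452), and the gauge is at (347,343). I'll rectify the views to the bench next.

```bash
sed -i "s/^def cal(n):/from scipy.spatial.transform import Rotation as Ro\ndef cal(n):/; s/c=bot.get_calibration(n); f/c=dict(bot.get_calibration(n)); c['rotation']=Ro.from_euler('xyz',c['rotation']).as_matrix(); f/" h.py
python3 - <<'E'
from h import *
for n in('scene','side'):
    c,K,D=cal(n); i=cv2.imread(f'pics/{n}0.png')
    r=rect(n,i,c,K,D,350,850,-300,360,1.2,10)
    for x in range(400,850,100): cv2.line(r,(0,int((850-x)*1.2)),(800,int((850-x)*1.2)),(255,255,255),1)
    for y in range(-300,360,100): cv2.line(r,(int((360-y)*1.2),0),(int((360-y)*1.2),800),(255,255,255),1)
    print(r.shape);cv2.imwrite(f'pics/r_{n}.png',r)
E
```

```text
(600, 792, 3)
(600, 792, 3)
```

View pics/r_scene.png

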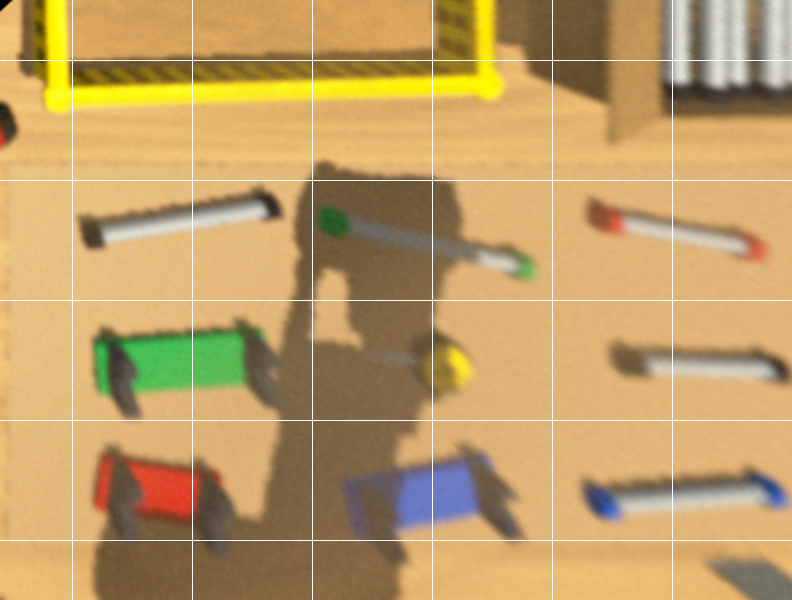

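View pics/r_side.png

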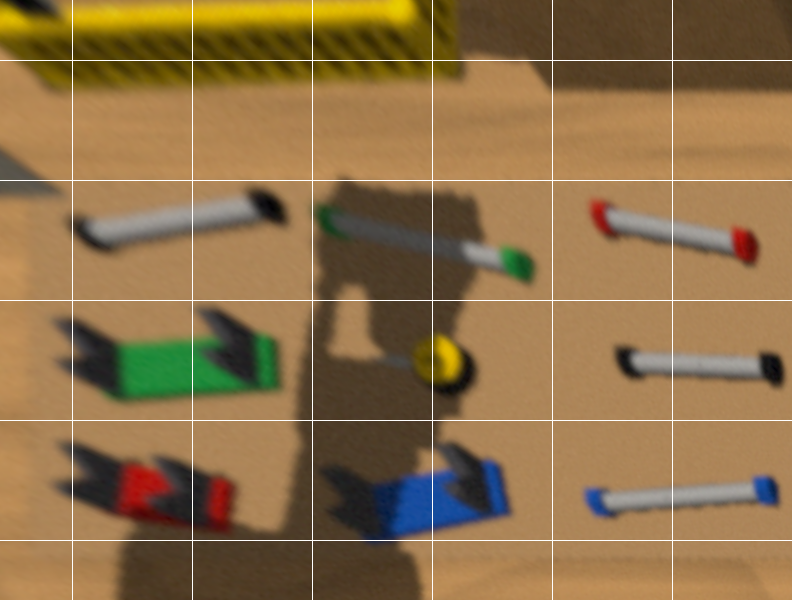

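View pics/wrist0.png

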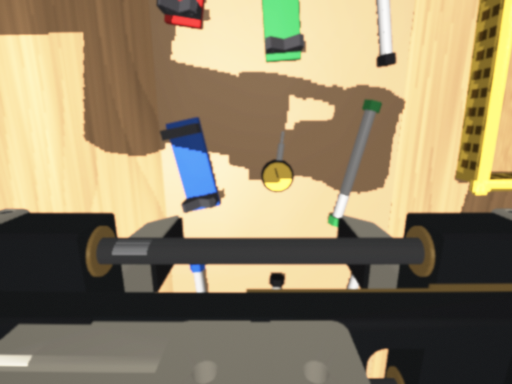

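The rectified views and the wrist view give fair estimates (x, y in mm):

| Item | Estimate |
|---|---|
| shaft_red | (657, -205) |
| shaft_blue | (437, -211) |
| shaft_green | (647, 3) |
| stand_green | (548, 204) |
| stand_red | (443, 228) |
| stand_blue | (438, 8) |

Everything lies roughly along y. I'll take closer wrist looks to refine these.

>>> jog_arm([
  {"xyz":[-0.625,0.05,0],"spin":0},
  {"xyz":[-0.625,0.05,0],"spin":0},
  {"xyz":[-0.625,0.05,0],"spin":0},
  {"xyz":[-0.625,0.05,0],"spin":0},
  {"xyz":[-0.625,0.05,0],"spin":0},
  {"xyz":[-0.625,0.06,0],"spin":0},
  {"xyz":[0,0,0],"spin":0},
  {"xyz":[0,0,0],"spin":0},
  {"xyz":[0,0,0],"spin":0},
  {"xyz":[0,0,0],"spin":0},
], gripper=45)

```text
time: 1.4
tool_pos: [550.1, -298.8, 227.1]
tcp_rot: [3.141, 0.0, 1.572]
contact_force: [1.0, -0.0, -1.0]
grip_width: 41.4
finger_force: 0.0
```

```bash
cat > look.py <<'E'
import sys,pickle
from h import *
t=sys.argv[1]
o=bot.get_obs();print(o['time'],o['tool_pos'].round(1),o['tcp_rot'].round(4),o['grip_width'])
q=cal('wrist');i=bot.capture('wrist');cv2.imwrite(f'pics/{t}.png',i);pickle.dump(q,open(f'pics/{t}.pkl','wb'))
E
python3 look.py w1
```

```text
1.4 [ 550.1 -298.8  227.1] [3.1412e+00 1.0000e-04 1.5723e+00] 41.43169844527181
```

>>> jog_arm([
  {"xyz":[0.7,-0.08,0],"spin":0},
  {"xyz":[0.7,-0.08,0],"spin":0},
  {"xyz":[0.7,-0.08,0],"spin":0},
  {"xyz":[0.7,-0.08,0],"spin":0},
  {"xyz":[0.7,-0.08,0],"spin":0},
  {"xyz":[0.7,-0.08,0],"spin":0},
  {"xyz":[0.7,-0.14,0],"spin":0},
  {"xyz":[0,0,0],"spin":0},
  {"xyz":[0,0,0],"spin":0},
  {"xyz":[0,0,0],"spin":0},
])

```text
time: 2.7
tool_pos: [500.5, 90.9, 226.8]
tcp_rot: [3.141, 0.0, 1.569]
contact_force: [-0.7, -0.7, -0.1]
grip_width: 41.6
finger_force: 0.0
```

```bash
python3 look.py w2; python3 - <<'E'
import cv2,numpy as np
a=cv2.imread('pics/w1.png')[0:240];b=cv2.imread('pics/w2.png')[0:240]
cv2.imwrite('pics/w12.png',cv2.resize(np.vstack([a,b]),None,fx=1.25,fy=1.25,interpolation=cv2.INTER_CUBIC))
E
```

```text
2.7 [500.5  90.9 226.8] [3.1413e+00 3.0000e-04 1.5693e+00] 41.57842368642698
```

View pics/w12.png

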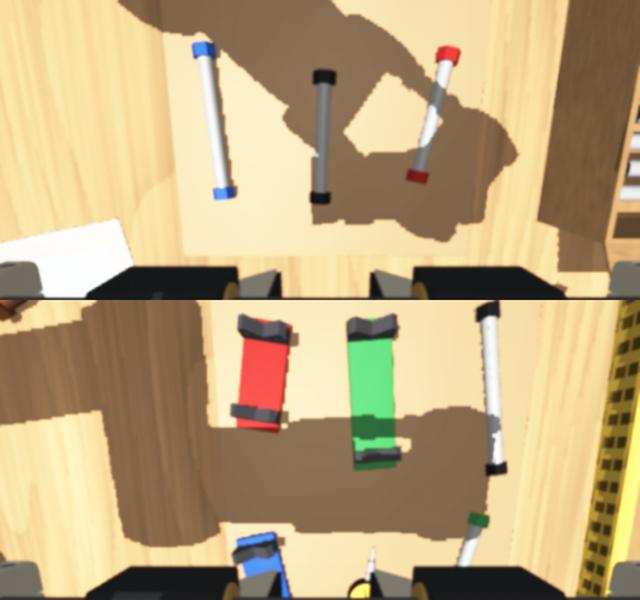

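In w1 the blue shaft runs (203,48)-(223,193), the red one (447,55)-(417,177). In w2 the red stand is near (262,375) and the green stand near (373,392). Shafts come from cap centroids in code; for the stands I'll enlarge rectified crops.

```bash
python3 - <<'E'
from h import *
import pickle
i0=cv2.imread('pics/wrist0.png')
c=dict(eye=np.array([526.40246253,65.11040932,384.14185502]),rotation=Ro.from_euler('xyz',[2.89409261,2.96912475e-03,2.72778958e-04]).as_matrix())
q=cal('wrist'); pickle.dump((c,q[1],q[2]),open('pics/wrist0.pkl','wb'))
def mask(i,col):
    h=cv2.cvtColor(i,cv2.COLOR_BGR2HSV);H,S,V=cv2.split(h)
    k={'red':((H<5)|(H>174)),'green':(H>45)&(H<85),'blue':(H>105)&(H<130)}[col]
    return (k&(S>150)&(V>50)).astype(np.uint8)
for t,col,ex in(('w1','red',(657,-205)),('w1','blue',(437,-211)),('wrist0','green',(647,3))):
    c,K,D=pickle.load(open(f'pics/{t}.pkl','rb'));i=cv2.imread(f'pics/{t}.png');i[230:]=0
    n,l,s,ce=cv2.connectedComponentsWithStats(mask(i,col))
    P=[]
    for k in range(1,n):
        if s[k,4]>15:
            p=world(c,K,D,[ce[k]],12)[0]
            if np.hypot(p[0]-ex[0],p[1]-ex[1])<110:P.append(p);print(col,ce[k].round(1),s[k,4],p.round(1))
    if len(P)==2:
        a,b=sorted(P,key=lambda p:p[1]);d=b-a;print('  mid',((a+b)/2).round(1),'len',np.linalg.norm(d).round(1),'yaw',np.arctan2(d[1],d[0]).round(3))
o=[]
for t,x,y in(('w2',443,228),('w2',548,204),('wrist0',438,8)):
  c,K,D=pickle.load(open(f'pics/{t}.pkl','rb'));i=cv2.imread(f'pics/{t}.png')
  col=[]
  for z in(10,42):
    r=rect(t,i,c,K,D,x-50,x+50,y-85,y+85,1.55*1.0,z)
    r=cv2.resize(cv2.rotate(r,cv2.ROTATE_90_CLOCKWISE),(260,298*1),interpolation=cv2.INTER_CUBIC) if 0 else rect(t,i,c,K,D,x-48,x+48,y-85,y+85,3,z)
    col.append(r)
  o.append(np.hstack(col))
cv2.imwrite('pics/st.png',cv2.resize(np.vstack(o),None,fx=.666,fy=.666,interpolation=cv2.INTER_AREA));print(np.vstack(o).shape)
E
```

```text
red [358.2  42.7] 177 [ 669.2 -143.8   12. ]
red [333.3 141. ] 130 [ 646.6 -261.1   12. ]
  mid [ 657.9 -202.5   12. ] len 119.5 yaw 1.38
blue [162.7  39.2] 151 [ 433.8 -140.3   12. ]
blue [179.  154.2] 93 [ 444.3 -278.7   12. ]
  mid [ 439.  -209.5   12. ] len 138.8 yaw 1.646
green [370.9 104.6] 37 [665.2  83.3  12. ]
(864, 1020, 3)
```

View pics/st.png

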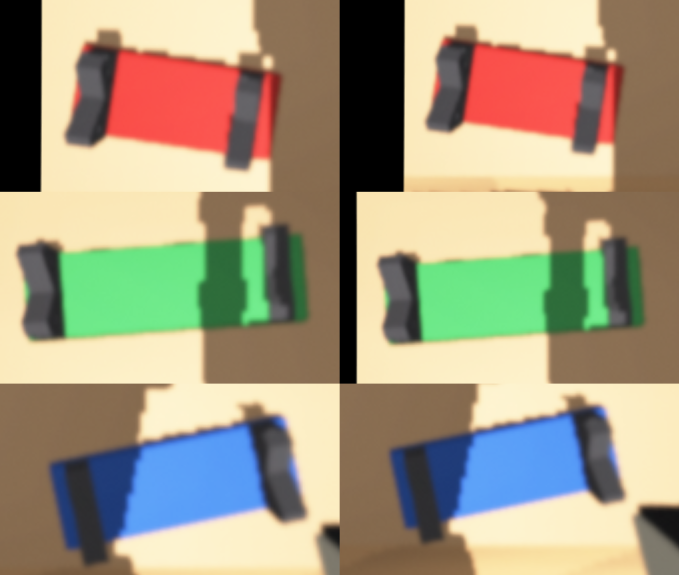

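Stand poses read from the z=10 crops (x, y, yaw):

| Stand | x | y | yaw |
|---|---|---|---|
| red | 440 | 226 | 1.42 |
| green | 548 | 207 | 1.643 |
| blue | 437 | 5 | 1.77 |

I'll look at the green shaft next.

>>> jog_arm([
  {"xyz":[-0.55,0.46,0],"spin":0},
  {"xyz":[-0.55,0.46,0],"spin":0},
  {"xyz":[-0.55,0.46,0],"spin":0},
  {"xyz":[-0.55,0.46,0],"spin":0},
  {"xyz":[0,0,0],"spin":0},
  {"xyz":[0,0,0],"spin":0},
  {"xyz":[0,0,0],"spin":0},
  {"xyz":[0,0,0],"spin":0},
  {"xyz":[0,0,0],"spin":0},
  {"xyz":[0,0,0],"spin":0},
])

```text
time: 4.0
tool_pos: [647.4, -83.6, 227.0]
tcp_rot: [3.141, 0.0, 1.571]
contact_force: [0.2, 0.6, 0.2]
grip_width: 41.4
finger_force: 0.0
```

```bash
cat > caps.py <<'E'
import sys,pickle
from h import *
def caps(t,col,ex,z=12,R=110,cut=230):
    c,K,D=pickle.load(open(f'pics/{t}.pkl','rb'));i=cv2.imread(f'pics/{t}.png');i[cut:]=0
    H,S,V=cv2.split(cv2.cvtColor(i,cv2.COLOR_BGR2HSV))
    k={'red':((H<5)|(H>174)),'green':(H>45)&(H<85),'blue':(H>105)&(H<130)}[col]
    n,l,s,ce=cv2.connectedComponentsWithStats((k&(S>130)&(V>40)).astype(np.uint8)); P=[]
    for j in range(1,n):
        if s[j,4]>15:
            p=world(c,K,D,[ce[j]],z)[0]
            if np.hypot(p[0]-ex[0],p[1]-ex[1])<R:P.append(p);print(col,ce[j].round(1),s[j,4],p.round(1))
    if len(P)==2:
        a,b=sorted(P,key=lambda p:p[1]);d=b-a;print('  mid',((a+b)/2).round(1),'len',np.linalg.norm(d).round(1),'yaw',np.arctan2(d[1],d[0]).round(3))
if __name__=='__main__': caps(sys.argv[1],sys.argv[2],(float(sys.argv[3]),float(sys.argv[4])),*map(float,sys.argv[5:6]))
E
python3 look.py w3; python3 caps.py w3 green 648 6
```

```text
4.0 [647.4 -83.6 227. ] [3.1412e+00 1.0000e-04 1.5714e+00] 41.39498047530369
green [275.8  31.8] 130 [667.2  82.9  12. ]
green [247.4 161. ] 84 [631.7 -72.3  12. ]
  mid [649.5   5.3  12. ] len 159.2 yaw 1.346
```

Green shaft: middle (649.5, 5.3), yaw 1.346. Go over it and descend.

>>> jog_arm([
  {"xyz":[0.56,0.01,0],"spin":0},
  {"xyz":[0.55,0.02,0],"spin":0},
  {"xyz":[0,0,0.4],"spin":0.75},
  {"xyz":[0,0,0.5],"spin":0.75},
  {"xyz":[0,0,0.5],"spin":0.75},
  {"xyz":[0,0,0.5],"spin":0},
  {"xyz":[0,0,0.4],"spin":0},
  {"xyz":[0,0,0.3],"spin":0},
  {"xyz":[0,0,0.2],"spin":0},
  {"xyz":[0,0,0],"spin":0},
])

```text
time: 5.3
tool_pos: [649.8, 4.8, 2.2]
tcp_rot: [-3.141, 0.0, 1.346]
contact_force: [0.8, -0.1, 0.3]
grip_width: 41.3
finger_force: 0.0
```

```bash
python3 look.py w4; python3 -c "
from h import *
o=bot.get_obs();print(o['contact_force'])"
```

```text
5.3 [649.8   4.8   2.2] [-3.1411e+00  1.0000e-04  1.3458e+00] 41.29295815063332
[-0.54483813  0.40583332 -0.8247395 ]
```

View pics/w4.png

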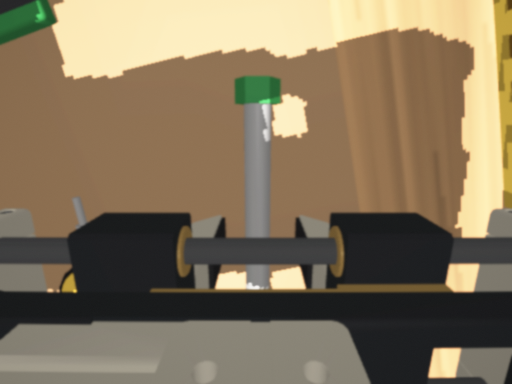

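The wrist view shows the green shaft running straight up the picture, centred between the fingers, with its cap at (258,90). Closing and lifting.

>>> jog_arm([
  {"xyz":[0,0,0],"spin":0},
  {"xyz":[0,0,0],"spin":0},
  {"xyz":[0,0,0],"spin":0},
  {"xyz":[0,0,0],"spin":0},
  {"xyz":[0,0,0],"spin":0},
  {"xyz":[0,0,-0.1],"spin":0},
  {"xyz":[0,0,-0.3],"spin":0},
  {"xyz":[0,0,-0.4],"spin":0},
  {"xyz":[0,0,-0.4],"spin":0},
  {"xyz":[0,0,0],"spin":0},
], gripper=5)

```text
time: 6.6
tool_pos: [651.8, 4.6, 101.6]
tcp_rot: [3.135, -0.001, 1.346]
contact_force: [0.2, 0.4, -2.6]
grip_width: 13.1
finger_force: 30.0
```

```bash
python3 look.py w5; python3 caps.py w5 green 667 82 106 ; python3 - <<'E'
from h import *
o=bot.get_obs();p=o['tool_pos'];y=o['tcp_rot'][2]
print(o['finger_force'], p+90*np.array([np.cos(y),np.sin(y),0]))
E
```

```text
6.6 [651.8   4.6 101.6] [ 3.1352e+00 -7.0000e-04  1.3459e+00] 13.078836619725653
green [85.2 15.3] 1749 [595.7 135.  106. ]
green [106.4  62.8] 640 [598.4 112.3 106. ]
green [260.5  89.8] 994 [671.2  82.2 106. ]
29.999105036258698 [670.50718871  92.45572341  99.3680223 ]
```

The shaft is held (13.1 mm, 30 N) and centred to about 1 mm. Move above the green stand.

>>> jog_arm([
  {"xyz":[0,0,0],"spin":-0.75},
  {"xyz":[0,0,0],"spin":-0.74},
  {"xyz":[0,0,0],"spin":-0.74},
  {"xyz":[0,0,0],"spin":-0.74},
  {"xyz":[0.52,-0.22,0],"spin":0},
  {"xyz":[0.52,-0.22,0],"spin":0},
  {"xyz":[0.53,-0.22,0],"spin":0},
  {"xyz":[0.53,-0.22,0],"spin":0},
  {"xyz":[0.52,-0.23,0],"spin":0},
  {"xyz":[0,0,0],"spin":0},
])

```text
time: 7.9
tool_pos: [543.5, 209.9, 96.8]
tcp_rot: [-3.138, 0.0, 1.647]
contact_force: [0.7, -0.6, -2.2]
grip_width: 13.0
finger_force: 30.0
```

```bash
python3 look.py w6
```

```text
7.9 [543.5 209.9  96.8] [-3.1377e+00  1.0000e-04  1.6469e+00] 12.966287801970026
```

View pics/w6.png

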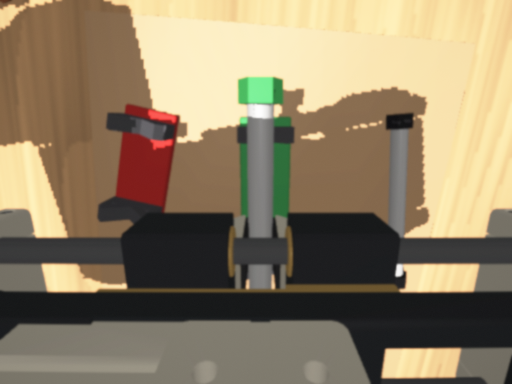

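The view shows the shaft held above the green stand. The far plate spans (238-293, 125-142), the base's far edge is at row 118, and the cap is at (260,90). I'll work out the offsets.

```bash
cat > off.py <<'E'
import sys,pickle
from h import *
# args: tag then u,v,z triples -> tool-frame offsets from measured TCP (along x, along y)
def off(t,pts,p,y):
    c,K,D=pickle.load(open(f'pics/{t}.pkl','rb'));a=np.array(pts,float)
    w=world(c,K,D,a[:,:2],a[:,2])[:,:2]-p[:2]
    return w@np.array([[np.cos(y),np.sin(y)],[np.sin(y),-np.cos(y)]]).T
E
python3 - <<'E'
from off import *
print(off('w6',[(238,126,42),(293,126,42),(238,142,42),(293,142,42),(241,118,10),(290,118,10),(260.5,80,105),(260,100,105)],np.array([543.5,209.9]),1.647).round(1))
i=cv2.imread('pics/w6.png')[70:215,190:340];cv2.imwrite('pics/w6c.png',cv2.resize(i,None,fx=4,fy=4,interpolation=cv2.INTER_CUBIC))
o=bot.get_obs();print(o['tool_pos'])
E
```

```text
[[ 60.1 -15.2]
 [ 60.1  25.1]
 [ 48.5 -15.4]
 [ 48.5  25.5]
 [ 66.  -15.2]
 [ 66.   25.9]
 [ 83.9   1.5]
 [ 74.4   1.3]]
[544.68407811 208.41948893  97.04039807]
```

View pics/w6c.png

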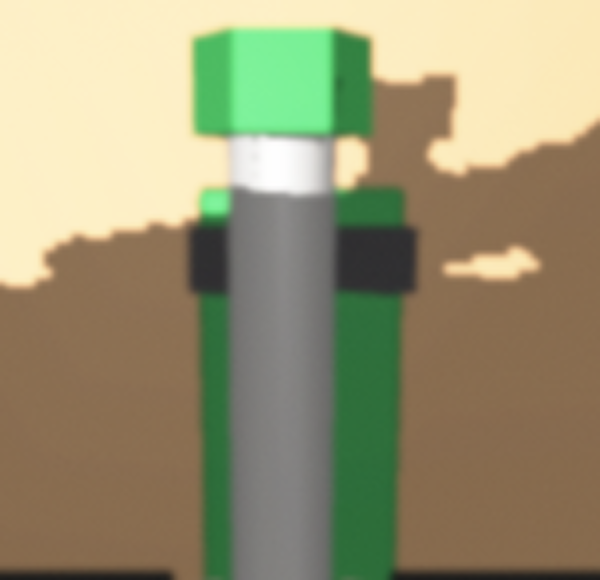

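The stand centre lies about 3 mm back and 3 mm to tool +y. I'll correct, lower partway and look again.

>>> jog_arm([
  {"xyz":[-0.03,0.04,0.1],"spin":0},
  {"xyz":[0,0,0.2],"spin":0},
  {"xyz":[0,0,0.2],"spin":0},
  {"xyz":[0,0,0],"spin":0},
  {"xyz":[0,0,0],"spin":0},
  {"xyz":[0,0,0],"spin":0},
  {"xyz":[0,0,0],"spin":0},
  {"xyz":[0,0,0],"spin":0},
  {"xyz":[0,0,0],"spin":0},
  {"xyz":[0,0,0],"spin":0},
])

```text
time: 9.2
tool_pos: [549.6, 205.3, 58.8]
tcp_rot: [3.141, 0.0, 1.643]
contact_force: [0.2, -0.0, -2.5]
grip_width: 12.8
finger_force: 30.0
```

```bash
python3 look.py w7; python3 - <<'E'
import cv2
i=cv2.imread('pics/w7.png')[60:215,180:340];cv2.imwrite('pics/w7c.png',cv2.resize(i,None,fx=3.75,fy=3.75,interpolation=cv2.INTER_CUBIC))
E
```

```text
9.2 [549.6 205.3  58.8] [3.1414 0.     1.6428] 12.819164070978582
```

View pics/w7c.png

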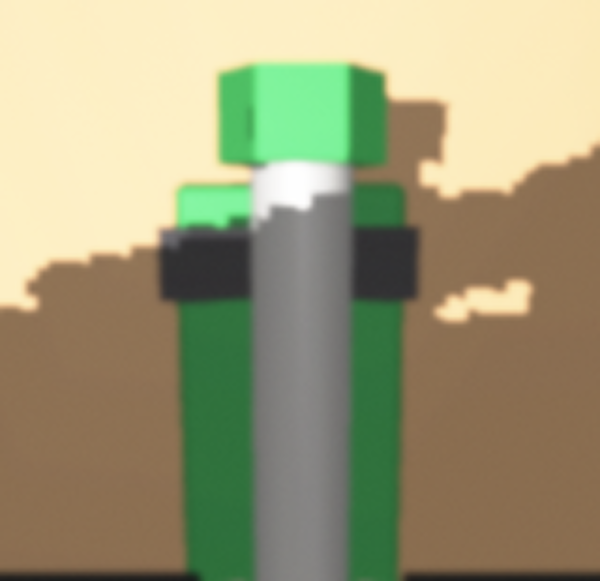

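The cap spans rows 77-103, the plate rows 121-140 and columns 223-291, and the base's far edge is at row 109. Working out the offsets.

```bash
python3 - <<'E'
from off import *
print(off('w7',[(222.7,121,42),(291.5,121,42),(222.7,140,42),(291.5,140,42),(227.5,109.3,10),(288,109.3,10),(260.4,77.3,76),(260.4,103.5,76),(260.4,160,74)],np.array([549.6,205.3]),1.643).round(1))
E
```

```text
[[ 64.  -21.2]
 [ 64.   20.1]
 [ 52.7 -21.5]
 [ 52.7  20.4]
 [ 71.8 -21.7]
 [ 71.8  20.8]
 [ 84.    1.4]
 [ 72.3   1.4]
 [ 44.9   1.5]]
```

>>> jog_arm([
  {"xyz":[0.02,-0.02,0],"spin":0},
  {"xyz":[0,0,0.1],"spin":0},
  {"xyz":[0,0,0.1],"spin":0},
  {"xyz":[0,0,0.1],"spin":0},
  {"xyz":[0,0,0.05],"spin":0},
  {"xyz":[0,0,0.02],"spin":0},
  {"xyz":[0,0,0],"spin":0},
  {"xyz":[0,0,0],"spin":0},
  {"xyz":[0,0,0],"spin":0},
  {"xyz":[0,0,0],"spin":0},
])

```text
time: 10.5
tool_pos: [547.6, 206.7, 29.2]
tcp_rot: [-3.141, 0.0, 1.643]
contact_force: [-1.5, -1.6, -1.4]
grip_width: 12.9
finger_force: 30.0
```

Open, then rise 160 mm.

>>> jog_arm([
  {"xyz":[0,0,0.01],"spin":0},
  {"xyz":[0,0,0],"spin":0},
  {"xyz":[0,0,0],"spin":0},
  {"xyz":[0,0,0],"spin":0},
  {"xyz":[0,0,-0.2],"spin":0},
  {"xyz":[0,0,-0.5],"spin":0},
  {"xyz":[0,0,-0.6],"spin":0},
  {"xyz":[0,0,-0.7],"spin":0},
  {"xyz":[0,0,0],"spin":0},
  {"xyz":[0,0,0],"spin":0},
], gripper=45)

```text
time: 11.75
tool_pos: [547.5, 206.7, 188.7]
tcp_rot: [3.141, -0.0, 1.643]
contact_force: [-0.2, 0.4, -0.8]
grip_width: 41.3
finger_force: 0.0
```

```bash
python3 look.py w8
```

```text
11.75 [547.5 206.7 188.7] [ 3.1412 -0.      1.6429] 41.25211858330583
```

>>> jog_arm([
  {"xyz":[0,0,0],"spin":0.88},
  {"xyz":[0,0,0],"spin":0.88},
  {"xyz":[0,0,0],"spin":0.87},
  {"xyz":[-0.68,0.33,0],"spin":0},
  {"xyz":[-0.68,0.33,0],"spin":0},
  {"xyz":[-0.68,0.33,0],"spin":0},
  {"xyz":[-0.68,0.33,0],"spin":0},
  {"xyz":[-0.68,0.33,0],"spin":0},
  {"xyz":[-0.68,0.33,0],"spin":0},
  {"xyz":[-0.68,0.34,0],"spin":0},
])

```text
time: 13.05
tool_pos: [657.3, -203.9, 186.4]
tcp_rot: [-3.138, -0.001, 1.38]
contact_force: [1.5, 0.3, 0.2]
grip_width: 41.0
finger_force: 0.0
```

>>> jog_arm([
  {"xyz":[0,0,0.3],"spin":0},
  {"xyz":[0,0,0.5],"spin":0},
  {"xyz":[0,0,0.3],"spin":0},
  {"xyz":[0,0,0],"spin":0},
  {"xyz":[0,0,0],"spin":0},
  {"xyz":[0,0,0],"spin":0},
  {"xyz":[0,0,0],"spin":0},
  {"xyz":[0,0,0],"spin":0},
  {"xyz":[0,0,0],"spin":0},
  {"xyz":[0,0,0],"spin":0},
])

```text
time: 14.3
tool_pos: [657.8, -202.3, 100.4]
tcp_rot: [3.141, 0.0, 1.38]
contact_force: [-0.6, -0.0, 0.5]
grip_width: 41.2
finger_force: 0.0
```

```bash
python3 look.py w9;python3 caps.py w9 red 657.9 -202.5 12
```

```text
14.3 [ 657.8 -202.3  100.4] [3.1415 0.     1.3798] 41.167957383693874
red [259.6 127.3] 358 [ 669.8 -145.    12. ]
```

Aligned with the red shaft. Descend, then grip.

>>> jog_arm([
  {"xyz":[0,0.01,0.3],"spin":0},
  {"xyz":[0,0,0.4],"spin":0},
  {"xyz":[0,0,0.3],"spin":0},
  {"xyz":[0,0,0.15],"spin":0},
  {"xyz":[0,0,0.07],"spin":0},
  {"xyz":[0,0,0],"spin":0},
  {"xyz":[0,0,0],"spin":0},
  {"xyz":[0,0,0],"spin":0},
  {"xyz":[0,0,0],"spin":0},
  {"xyz":[0,0,0],"spin":0},
])

```text
time: 15.6
tool_pos: [658.6, -202.5, 2.9]
tcp_rot: [3.141, 0.0, 1.38]
contact_force: [0.1, 0.5, -0.6]
grip_width: 41.5
finger_force: 0.0
```

>>> jog_arm([
  {"xyz":[0,0,0],"spin":0},
  {"xyz":[0,0,0],"spin":0},
  {"xyz":[0,0,0],"spin":0},
  {"xyz":[0,0,0],"spin":0},
  {"xyz":[0,0,0],"spin":0},
  {"xyz":[0,0,-0.1],"spin":0},
  {"xyz":[0,0,-0.3],"spin":0},
  {"xyz":[0,0,-0.4],"spin":0},
  {"xyz":[0,0,-0.4],"spin":0},
  {"xyz":[0,0,0],"spin":0},
], gripper=5)

```text
time: 16.85
tool_pos: [660.3, -203.2, 102.3]
tcp_rot: [3.135, 0.001, 1.38]
contact_force: [0.7, 0.7, -1.3]
grip_width: 12.8
finger_force: 30.0
```

>>> jog_arm([
  {"xyz":[0,0,0],"spin":-0.41},
  {"xyz":[0.61,-0.44,0],"spin":0},
  {"xyz":[0.61,-0.44,0],"spin":0},
  {"xyz":[0.61,-0.44,0],"spin":0},
  {"xyz":[0.61,-0.44,0],"spin":0},
  {"xyz":[0.61,-0.44,0],"spin":0},
  {"xyz":[0.61,-0.44,0],"spin":0},
  {"xyz":[0.61,-0.43,0],"spin":0},
  {"xyz":[0.62,-0.43,0],"spin":0},
  {"xyz":[0,0,0],"spin":0},
])

```text
time: 18.1
tool_pos: [437.2, 229.1, 97.7]
tcp_rot: [-3.139, 0.001, 1.427]
contact_force: [-0.2, -1.3, -1.1]
grip_width: 12.8
finger_force: 30.0
```

>>> jog_arm([
  {"xyz":[0,0,0.2],"spin":0},
  {"xyz":[0,0,0.2],"spin":0},
  {"xyz":[0,0,0.1],"spin":0},
  {"xyz":[0,0,0],"spin":0},
  {"xyz":[0,0,0],"spin":0},
  {"xyz":[0,0,0],"spin":0},
  {"xyz":[0,0,0],"spin":0},
  {"xyz":[0,0,0],"spin":0},
  {"xyz":[0,0,0],"spin":0},
  {"xyz":[0,0,0],"spin":0},
])

```text
time: 19.35
tool_pos: [440.2, 226.2, 58.8]
tcp_rot: [3.141, -0.0, 1.421]
contact_force: [-0.1, 0.4, -2.2]
grip_width: 12.4
finger_force: 30.0
```

```bash
python3 look.py w10; python3 - <<'E'
import cv2
i=cv2.imread('pics/w10.png')[60:215,140:380];cv2.imwrite('pics/w10c.png',cv2.resize(i,None,fx=3.333,fy=3.333,interpolation=cv2.INTER_CUBIC))
E
```

```text
19.35 [440.2 226.2  58.8] [ 3.1414 -0.      1.4208] 12.410039866881243
```

View pics/w10c.png

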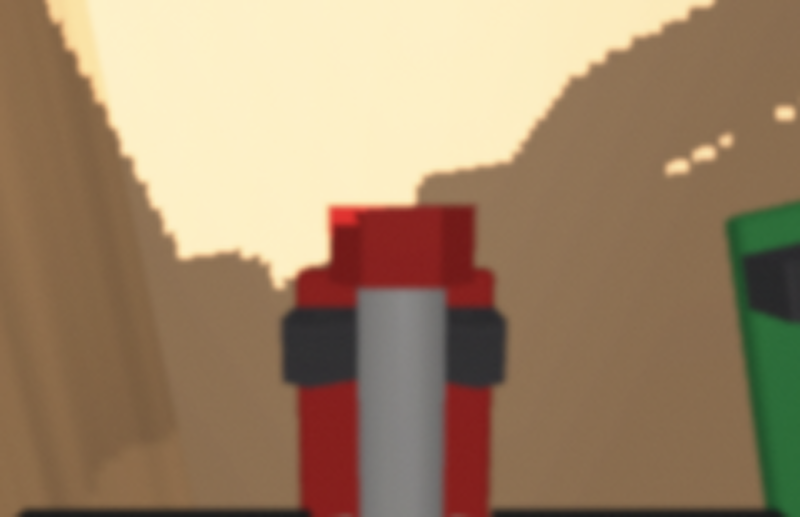

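The red cap spans rows 122-146. The red plate spans rows 153-175 and columns 225-291, and the base's far edge is at row 141.

```bash
python3 - <<'E'
from off import *
print(off('w10',[(224.9,153.5,42),(291.5,153.5,42),(224.9,175.5,42),(291.5,175.5,42),(229,141,10),(288.2,141,10),(260.5,122.1,76),(260.5,146.4,76)],np.array([440.2,226.2]),1.421).round(1))
E
```

```text
[[ 44.7 -20.4]
 [ 44.7  20.7]
 [ 30.9 -20.8]
 [ 30.9  21.1]
 [ 50.  -21.1]
 [ 50.   21.6]
 [ 63.9   1.6]
 [ 52.2   1.6]]
```

View pics/w10.png

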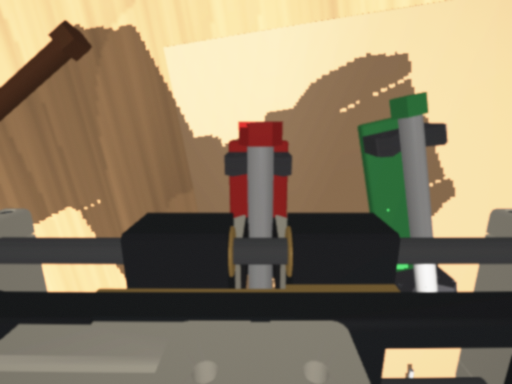

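The green shaft lies in its stand. Red offsets are within about 1 mm, so lower it.

>>> jog_arm([
  {"xyz":[0.01,-0.02,0],"spin":0},
  {"xyz":[0,0,0.1],"spin":0},
  {"xyz":[0,0,0.1],"spin":0},
  {"xyz":[0,0,0.1],"spin":0},
  {"xyz":[0,0,0.05],"spin":0},
  {"xyz":[0,0,0.02],"spin":0},
  {"xyz":[0,0,0],"spin":0},
  {"xyz":[0,0,0],"spin":0},
  {"xyz":[0,0,0],"spin":0},
  {"xyz":[0,0,0],"spin":0},
])

```text
time: 20.65
tool_pos: [438.8, 227.3, 29.3]
tcp_rot: [3.141, -0.0, 1.421]
contact_force: [-0.5, 0.1, -0.8]
grip_width: 13.1
finger_force: 30.0
```

>>> jog_arm([
  {"xyz":[0,0,0],"spin":0},
  {"xyz":[0,0,0],"spin":0},
  {"xyz":[0,0,0],"spin":0},
  {"xyz":[0,0,0],"spin":0},
  {"xyz":[0,0,-0.2],"spin":0},
  {"xyz":[0,0,-0.5],"spin":0},
  {"xyz":[0,0,-0.6],"spin":0},
  {"xyz":[0,0,-0.7],"spin":0},
  {"xyz":[0,0,0],"spin":0},
  {"xyz":[0,0,0],"spin":0},
], gripper=45)

```text
time: 21.9
tool_pos: [438.2, 227.1, 188.7]
tcp_rot: [-3.141, 0.0, 1.421]
contact_force: [-0.7, -0.2, 0.7]
grip_width: 41.5
finger_force: 0.0
```

>>> jog_arm([
  {"xyz":[0,0,0],"spin":-0.75},
  {"xyz":[0,0,0],"spin":-0.75},
  {"xyz":[0,0,0],"spin":-0.75},
  {"xyz":[-0.74,-0.05,0],"spin":0},
  {"xyz":[-0.74,-0.06,0],"spin":0},
  {"xyz":[-0.74,-0.05,0],"spin":0},
  {"xyz":[-0.74,-0.06,0],"spin":0},
  {"xyz":[-0.74,-0.05,0],"spin":0},
  {"xyz":[-0.74,-0.06,0],"spin":0},
  {"xyz":[-0.74,-0.05,0],"spin":0},
])

```text
time: 23.15
tool_pos: [438.3, -189.8, 187.4]
tcp_rot: [-3.139, -0.002, 1.645]
contact_force: [0.8, -0.0, 0.3]
grip_width: 40.9
finger_force: 0.0
```

>>> jog_arm([
  {"xyz":[-0.26,-0.02,0],"spin":0},
  {"xyz":[0,0,0.3],"spin":0},
  {"xyz":[0,0,0.5],"spin":0},
  {"xyz":[0,0,0.3],"spin":0},
  {"xyz":[0,0,0],"spin":0},
  {"xyz":[0,0,0],"spin":0},
  {"xyz":[0,0,0],"spin":0},
  {"xyz":[0,0,0],"spin":0},
  {"xyz":[0,0,0],"spin":0},
  {"xyz":[0,0,0],"spin":0},
])

```text
time: 24.4
tool_pos: [439.4, -209.2, 101.3]
tcp_rot: [3.141, 0.0, 1.646]
contact_force: [0.2, 0.1, 0.4]
grip_width: 41.8
finger_force: 0.0
```

```bash
python3 look.py w11;python3 caps.py w11 blue 439 -209.5 12; python3 - <<'E'
import cv2,numpy as np
from h import *
i=bot.capture('side');cv2.imwrite('pics/side1.png',i)
E
```

```text
24.4 [ 439.4 -209.2  101.3] [3.1412e+00 2.0000e-04 1.6457e+00] 41.81415985777198
blue [257.4 115. ] 313 [ 433.3 -141.1   12. ]
```

>>> jog_arm([
  {"xyz":[0,0,0.3],"spin":0},
  {"xyz":[0,0,0.4],"spin":0},
  {"xyz":[0,0,0.3],"spin":0},
  {"xyz":[0,0,0.15],"spin":0},
  {"xyz":[0,0,0.08],"spin":0},
  {"xyz":[0,0,0],"spin":0},
  {"xyz":[0,0,0],"spin":0},
  {"xyz":[0,0,0],"spin":0},
  {"xyz":[0,0,0],"spin":0},
  {"xyz":[0,0,0],"spin":0},
])

```text
time: 25.75
tool_pos: [439.5, -209.2, 2.9]
tcp_rot: [3.141, 0.0, 1.646]
contact_force: [0.2, 0.0, 0.6]
grip_width: 41.3
finger_force: 0.0
```

>>> jog_arm([
  {"xyz":[0,0,0],"spin":0},
  {"xyz":[0,0,0],"spin":0},
  {"xyz":[0,0,0],"spin":0},
  {"xyz":[0,0,0],"spin":0},
  {"xyz":[0,0,0],"spin":0},
  {"xyz":[0,0,-0.1],"spin":0},
  {"xyz":[0,0,-0.3],"spin":0},
  {"xyz":[0,0,-0.4],"spin":0},
  {"xyz":[0,0,-0.4],"spin":0},
  {"xyz":[0,0,0],"spin":0},
], gripper=5)

```text
time: 27.0
tool_pos: [441.0, -210.0, 101.1]
tcp_rot: [3.137, 0.003, 1.646]
contact_force: [-0.3, -0.7, -2.9]
grip_width: 12.8
finger_force: 30.0
```

>>> jog_arm([
  {"xyz":[0,0,0],"spin":-0.63},
  {"xyz":[0,0,0],"spin":-0.62},
  {"xyz":[0.53,0.1,0],"spin":0},
  {"xyz":[0.53,0.1,0],"spin":0},
  {"xyz":[0.53,0.1,0],"spin":0},
  {"xyz":[0.52,0.1,0],"spin":0},
  {"xyz":[0.52,0.1,0],"spin":0},
  {"xyz":[0,0,0],"spin":0},
  {"xyz":[0,0,0],"spin":0},
  {"xyz":[0,0,0],"spin":0},
])

```text
time: 28.25
tool_pos: [436.8, 4.2, 98.4]
tcp_rot: [-3.141, -0.0, 1.77]
contact_force: [0.1, -0.3, -2.0]
grip_width: 12.7
finger_force: 30.0
```

>>> jog_arm([
  {"xyz":[0,0,0.2],"spin":0},
  {"xyz":[0,0,0.2],"spin":0},
  {"xyz":[0,0,0.1],"spin":0},
  {"xyz":[0,0,0],"spin":0},
  {"xyz":[0,0,0],"spin":0},
  {"xyz":[0,0,0],"spin":0},
  {"xyz":[0,0,0],"spin":0},
  {"xyz":[0,0,0],"spin":0},
  {"xyz":[0,0,0],"spin":0},
  {"xyz":[0,0,0],"spin":0},
])

```text
time: 29.5
tool_pos: [436.8, 5.0, 58.7]
tcp_rot: [3.141, 0.0, 1.771]
contact_force: [0.7, 0.9, -2.7]
grip_width: 12.9
finger_force: 30.0
```

```bash
python3 look.py w12; python3 - <<'E'
import cv2
i=cv2.imread('pics/w12.png')[60:215,140:380];cv2.imwrite('pics/w12c.png',cv2.resize(i,None,fx=3.333,fy=3.333,interpolation=cv2.INTER_CUBIC))
E
```

```text
29.5 [436.8   5.   58.7] [3.1415 0.     1.7708] 12.890682947661482
```

View pics/w12c.png

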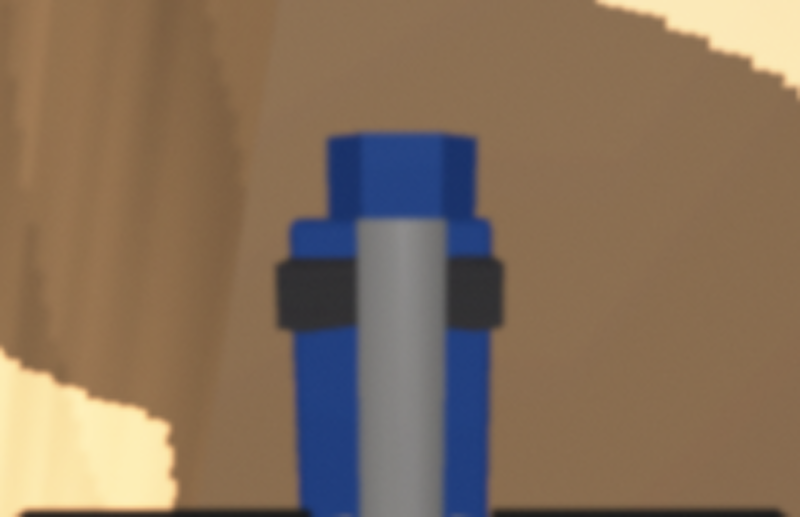

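The blue cap spans rows 100-126. The plate spans rows 137-159 and columns 223-291, and the base's far edge is at row 126.

```bash
python3 - <<'E'
from off import *
print(off('w12',[(223.1,137.4,42),(290.9,137.4,42),(223.1,158.7,42),(290.9,158.7,42),(227.5,126,10),(287.5,126,10),(260.5,99.9,76),(260.5,125.7,76)],np.array([436.8,5.0]),1.771).round(1))
E
```

```text
[[ 54.1 -21.3]
 [ 54.1  20. ]
 [ 41.1 -21.7]
 [ 41.1  20.3]
 [ 60.1 -22. ]
 [ 60.1  20.7]
 [ 73.7   1.5]
 [ 61.8   1.5]]
```

>>> jog_arm([
  {"xyz":[0.01,-0.025,0],"spin":0},
  {"xyz":[0,0,0.1],"spin":0},
  {"xyz":[0,0,0.1],"spin":0},
  {"xyz":[0,0,0.1],"spin":0},
  {"xyz":[0,0,0.05],"spin":0},
  {"xyz":[0,0,0.02],"spin":0},
  {"xyz":[0,0,0],"spin":0},
  {"xyz":[0,0,0],"spin":0},
  {"xyz":[0,0,0],"spin":0},
  {"xyz":[0,0,0],"spin":0},
])

```text
time: 30.8
tool_pos: [434.7, 5.4, 29.2]
tcp_rot: [3.141, 0.0, 1.771]
contact_force: [0.3, 0.9, -2.6]
grip_width: 12.9
finger_force: 30.0
```

>>> jog_arm([
  {"xyz":[0,0,0],"spin":0},
  {"xyz":[0,0,0],"spin":0},
  {"xyz":[0,0,0],"spin":0},
  {"xyz":[0,0,0],"spin":0},
  {"xyz":[0,0,-0.2],"spin":0},
  {"xyz":[0,0,-0.5],"spin":0},
  {"xyz":[0,0,-0.6],"spin":0},
  {"xyz":[0,0,-0.7],"spin":0},
  {"xyz":[-0.5,0,-0.2],"spin":0},
  {"xyz":[-0.5,0,0],"spin":0},
], gripper=45)

```text
time: 32.05
tool_pos: [451.6, -73.9, 207.2]
tcp_rot: [3.138, 0.002, 1.772]
contact_force: [0.8, -0.7, -0.2]
grip_width: 41.2
finger_force: 0.0
```

>>> jog_arm([
  {"xyz":[-0.5,0,0],"spin":0},
  {"xyz":[-0.5,0,0],"spin":0},
  {"xyz":[0,0,0],"spin":0},
  {"xyz":[0,0,0],"spin":0},
  {"xyz":[0,0,0],"spin":0},
  {"xyz":[0,0,0],"spin":0},
  {"xyz":[0,0,0],"spin":0},
  {"xyz":[0,0,0],"spin":0},
  {"xyz":[0,0,0],"spin":0},
  {"xyz":[0,0,0],"spin":0},
])

```text
time: 33.3
tool_pos: [466.5, -151.4, 205.1]
tcp_rot: [3.142, 0.0, 1.771]
contact_force: [0.1, -0.9, -0.6]
grip_width: 41.5
finger_force: 0.0
```

```bash
python3 - <<'E'
from h import *
i=bot.capture('side');c,K,D=cal('side')
j=bot.capture('scene');c2,K2,D2=cal('scene')
cv2.imwrite('pics/sideF.png',i);cv2.imwrite('pics/sceneF.png',j)
L=[]
for x,y in((548,207),(440,226),(437,5)):
    L.append([rect('',im,cc,k,d,x-60,x+60,y-100,y+100,2,36) for im,cc,k,d in((i,c,K,D),(j,c2,K2,D2))])
o=np.vstack([np.hstack(l) for l in L]);cv2.imwrite('pics/fin.png',cv2.resize(o,(667,600)))
E
```

```text
(no output)
```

View pics/fin.png

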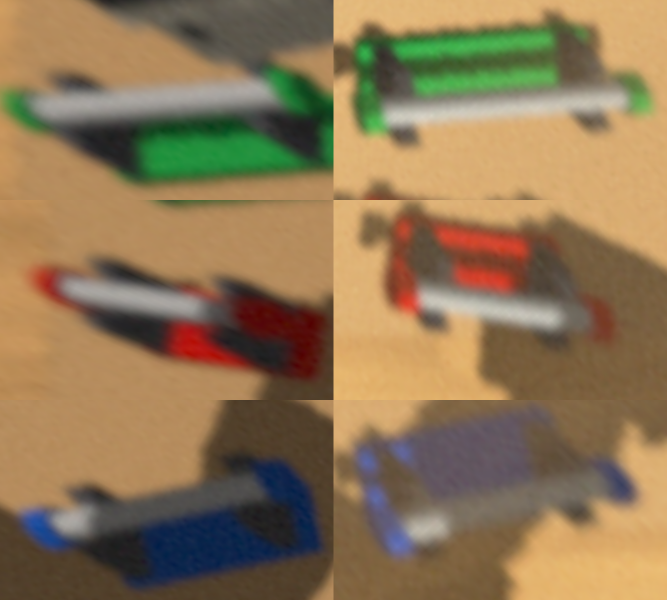

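All three shafts lie in both Vs of their own stands, with the caps hanging free at both ends. The gripper is clear, so I'm handing in.

```bash
python3 -c "
from plant import bot
print(bot.close_job())"
```

```text
the job is handed in; nothing more can be done
None
```

The red, blue and green shafts are in the V-block stands of their own colour, centred lengthwise to about 1–2 mm by the camera views, and the job is handed in at about 33 s of the 88 s; the verdict was not shown.

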